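# Chase the thread of the stand socket

### The job

The thread chaser standing in the bench stand's socket must be run down until its collar sits on the boss, to clean the gummed thread. Turn the crank clockwise (seen from above) by its black knob until you feel it bind, a little short of half a turn each time; never force it, but back off a quarter turn to free it and go on again, half a turn forward and a quarter back, until the collar is fully down. Then let go of the knob, and leave the bottle, beaker and tube rack where they stand.

Things in the scene. Friction and masses are not known exactly. Their poses are not given: they have to be found in the camera images.
- tap (a joint): angle of the steel thread chaser (tap), rad: 0 at the start, grows clockwise seen from above, which screws it down 5 mm a turn; stops solid at 5.03, collar down. Turns with 0.12 N m of friction. Gum binds it solid forward at 2.3 to 2.9 (differs each time) and once more 1.2 rad further on. Turning back at least 1.2 rad (a quarter turn) from where it bound frees a bind; not having met it, nothing.
- crank (a joint): wind-up of the springy crank arm against the chaser, rad: 0 with no torque, positive when pushed clockwise; 8 N m per rad (1 N m winds it 0.125). The chaser breaks above 0.14 either way (1.12 N m, 22 N at the knob). The crank arm's angle is joint tap plus joint crank.
- knob_mid (a point): mid-height of the upright black knob on the end of the crank arm, the thing to grip: a cylinder 18 mm across, 52 mm tall, spinning freely on its own axis, so the gripper need not turn as it goes round the chaser's axis at 50 mm radius. 28 mm above the knob's foot, 24 mm below its top; the dark crank arm lies 1 mm under the foot, and all else near the axis is lower.
- boss_face (a point): centre of the top face of the aluminium boss (56 mm across, 60 mm tall on a grey 130 mm square plate bolted to the bench), on the upright axis of the chaser. It does not move.
- collar_under (a point): centre of the underside of the chaser's steel collar (40 mm across, 12 mm thick), on the same axis: 4 mm above the boss face at the start, level with it when fully down.
- reagent: white bottle 60 mm across, 130 mm tall, to leave alone; origin under its centre
- beaker: clear open beaker 70 mm across, 90 mm tall, to leave alone; origin under its centre
- tube_rack: steel wire rack 70 x 150 mm with capped tubes, 106 mm tall, to leave alone; origin under its centre

How it is judged:
On the way, in this order (a step that is already met when the one before it is completed fails the run):
1. the chaser is run forward to its first bind, nearly half a turn (value of joint tap above 2.1 rad), for 0.05 s.
2. it is backed off about a quarter turn (value of joint tap below 1.75 rad), for 0.05 s.
3. it is run forward again to its second bind (value of joint tap above 3.3 rad), for 0.05 s.
4. it is backed off about a quarter turn again (value of joint tap below 2.95 rad), for 0.05 s.
At the end, for the whole second after the job is handed in: the chaser is turned to within 0.15 rad of its full depth of 5.03 rad, its collar within 0.5 mm of the boss face, at rest, with the knob released (value of joint tap above 4.88 rad and z of collar_under in the frame of boss_face below 0.0005 m and velocity of joint tap below 0.1 rad/s); the robot touches nothing.
It fails at once if the chaser is overloaded: the crank is wound up by more than 0.14 rad (1.12 N m) either way (value of joint crank above 0.14 rad or value of joint crank below -0.14 rad).
It fails at once if the bottle, beaker or tube rack is moved by more than 20 mm or tipped (distance of any of reagent, beaker, tube_rack from where it was at the start of the episode above 0.02 m or angle between any of reagent, beaker, tube_rack's own z axis and vertical above 0.3 rad).
It also fails if it takes over 64 s, if anything falls off the work surface, if the arm or the gripper's body presses on something with over 40 N, if the wrist force passes 120 N, or if a joint passes its speed limit or range.

### The arm

A 6-joint arm with a two-finger parallel gripper is mounted at the origin on the work surface. World frame = base frame: x ahead of the robot, y to its left, z up, the work surface at z = 0. Lengths are in m, angles in rad, forces in N, time in s.
With the tool pointing down it reaches from about 0.35 to 0.975 m from the base axis. Payload 4.9 kg.
Tool frame: the origin (TCP) lies midway between the tips of the shut fingers; the grasp point (between the pads) lies 19 mm behind it (bot.tcp_to_grasp is the distance from the TCP to the grasp point, in m); z points along the fingers, y is the line along which they close (so a half turn about z gives the same grasp; the last joint's range is limited). The gripper opens to 85 mm and grips with 20 to 120 N. Pads are 22 mm wide; open, the fingers measure 114 mm over their backs; the gripper's body (76 mm by 85 mm) begins 54 mm behind the grasp point. The pads swing forward as they close: fully open they stand 13 mm farther back than shut.
Start: joints at [1.074, 0.053, 1.613, -0, 1.476, -0.119], TCP at [0.231, 0.581, 0.231] pointing down, gripper open.
Joint ranges: [-3.01, 3.01], [-1.01, 2.22], [0.06, 2.58], [-1.02, 4.17], [0.09, 2.62], [-3.14, 3.14]. Speed limits (rad/s): [2.57, 2.57, 3.14, 3.14, 3.14, 3.14].

### API

Orientations are given as a rotation vector (axis times angle).
In Python, from rig import readout, eyes, bot gives the robot as it stands.
- The arm moves only by the tool carry_out, never from a script. Its arguments are lists of equal length, an entry for each row: "dp": the shift along the tool's x, y, z as a fraction of full scale, a list of three; "roll": the turn about the tool's z as a fraction of full scale. In form: {"dp": [[dx, dy, dz], ...], "roll": [roll, ...]}. A call has exactly 10 rows; each row is the pose to reach, as a shift and turn from the pose commanded when the call began, along the tool's axes at that moment, turning the shorter way round; what a row does not reach only later rows make up. Full scale, the value 1, is 500 mm for a shift and 2 pi rad for a turn. A row lasts 1/8 s, in which the tool goes at most 62.5 mm and 10.7 degrees, less where a joint would pass 70% of its speed; a pose out of reach is approached as far as the arm can. A call with a number of a shift or a turn outside -1 to 1 is refused whole. A call with a gripper value outside its range is refused whole. "gripper" is the finger opening in mm, from 0 to 85.4, set as the call begins (left out, the last holds). The fingers move at their own pace and stop on an object; "grip_force" is the grip in N (left out, the last holds). Time passes only in rows, so rows that repeat a pose let the fingers close, or fill a call up. It gives the time, the measured TCP pose, the force, the opening and the grip force at its end, in the units of the state.
- readout.state(): the state, without advancing time (a new reading comes with each control period).
- eyes.read_camera(name): name is "scene" or "side" or "wrist"; returns the picture (420x560x3 uint8, red, green, blue); there is no depth.
- eyes.camera_info(name): a dict with "fx", "fy", "cx", "cy" (pixels), "R" (3x3) and "t" (3): a world point X has camera coordinates R X + t; the wrist camera has in their place "tool_from_camera" (4x4, takes a point from camera to tool coordinates, whose origin is the TCP and whose axes are the flange's). Camera axes: x right, y down, z forward; pixel columns grow to the right and rows downward; lengths in m; the calibration is good to about 2 mm. The wrist camera is an equidistant fisheye: a pixel r from the principal point sees the ray r / f radians off the axis. A picture is of the moment at which its call begins: read the wrist's pose just before it. camera_info takes no time and is no camera call.
- bot.job_done(): hands the job in; it is judged then, once.
Trained networks look in the newest picture that a camera, given by its name, has taken for a name from the list of things; names that differ only in an ending like _2 or _b are one class to them, and where a whole thing is asked for, a point or a joint stands for the part that bears it (a point fixed in the world has none). Each returns a list of dicts, best first, with "p" (0 to 1); they miss things now and then, are a little off and sometimes report something else, mostly with a low value. They report only what shows in the picture. A call takes as long as a camera call.
- eyes.boxes_of(name, camera): "extent" ([centre column, centre row, width, height] in pixels, round what is visible of it).
The state is a dict: "t": time; "q": joint angles; "dq": joint speeds; "tau": joint torques, N m; "tcp_pos": TCP position; "orientation": TCP orientation; "contact_force": force on the tool from outside, world axes, zero at the start; "wrist_torque": the same for the moment, N m; "gripper_width": opening from 0.0 (shut) to 1.0 (fully open); "grip_force": force on a finger pad.
Only numpy, scipy, OpenCV 4.12 (cv2) and the standard library are available. Lean on these libraries where they do the work, as an engineer would, in place of code of your own. Each camera call takes 0.05 s, during which the arm holds its last target. There are 200 camera calls.

## Working session

There is one attempt and no reset: what is moved stays moved. The work goes in short steps, Python scripts to look and compute and a tool call to move; the robot and the scene stay as the last step left them, time stands still between calls to the robot, and variables do not carry over. Pictures are saved under pics/ and viewed, at most 10 in all, crops included, and the job is handed in when it is done.

Besides the shell and the picture viewer there is one more tool, called after "Emit:" as name(argument=value, ...), one argument or row to a line, values as JSON. carry_out: Moves the arm, as the interface text tells. Its arguments: {"type":"object","properties":{"dp":{"type":"array"},"roll":{"type":"array"},"gripper":{"type":"number"},"grip_force":{"type":"number"}},"required":["dp","roll"]}

```bash
mkdir -p pics; python3 - <<'E'
from rig import readout, eyes, bot
import cv2,numpy as np
s=readout.state();print({k:np.round(v,4).tolist() for k,v in s.items()})
ims=[]
for c in ["scene","side"]:
    im=eyes.read_camera(c);ims.append(im)
    i=eyes.camera_info(c);print(c,i)
    for n in ["knob_mid","boss_face","collar_under","reagent","beaker","tube_rack","tap"]:
        try: print(n,[(np.round(d["extent"],1).tolist(),round(d["p"],2)) for d in eyes.boxes_of(n,c)[:2]])
        except Exception as e: print(n,e)
    cv2.imwrite(f"pics/{c}0.png",im[:,:,::-1])
print(eyes.camera_info("wrist"),bot.tcp_to_grasp)
E
```

```text
{'t': 0.0, 'q': [1.074, 0.0533, 1.6143, 0.0, 1.476, -0.119], 'dq': [0.0003, -0.0015, 0.0015, 0.0011, 0.0002, -0.0014], 'tau': [-0.0006, -39.3695, -37.0169, -0.0002, 0.0072, -0.0], 'tcp_pos': [0.2303, 0.5804, 0.2301], 'orientation': [-0.5898, -3.0851, 0.003], 'contact_force': [-0.0353, -0.4412, 0.1795], 'wrist_torque': [-0.0408, -0.0274, 0.0232], 'grip_force': 0.0, 'gripper_width': 0.9997}
scene {'fx': 499.6091976195888, 'fy': 499.6091976195888, 'cx': 275.7317017731737, 'cy': 219.49935889906442, 'R': array([[ 0.06427431,  0.99784514,  0.01318636],
       [ 0.82935578, -0.04606312, -0.5568188 ],
       [-0.55501153,  0.04672533, -0.83052931]]), 't': array([-0.00677471, -0.38131397,  1.63538744])}
knob_mid [([145.8, 252.7, 75.6, 47.8], 0.46)]
boss_face [([295.9, 236.5, 67.0, 73.7], 0.98), ([408.9, 197.1, 30.4, 38.3], 0.62)]
collar_under [([292.9, 221.4, 38.6, 35.1], 0.69)]
reagent [([409.2, 195.7, 26.7, 41.5], 0.61)]
beaker [([418.1, 252.1, 28.1, 36.9], 0.9)]
tube_rack [([146.4, 253.4, 70.1, 45.4], 0.91)]
tap [([294.6, 220.9, 30.9, 39.1], 0.66)]
side {'fx': 389.3868220550861, 'fy': 389.
[... 395 characters left out ...]
]
collar_under [([290.0, 202.4, 18.8, 24.1], 0.57)]
reagent [([250.0, 149.2, 19.4, 40.1], 0.88)]
beaker [([295.8, 149.3, 21.6, 30.6], 0.86)]
tube_rack [([339.4, 326.7, 33.6, 73.8], 0.56)]
tap [([290.6, 203.4, 18.7, 18.2], 0.6)]
{'fx': 325.19226210127806, 'fy': 325.19226210127806, 'cx': 277.8189696077033, 'cy': 209.73640920721107, 'tool_from_camera': array([[-1.36222545e-04, -9.48121854e-01, -3.17907111e-01,
         8.13925679e-02],
       [ 9.99999662e-01, -3.86912015e-04,  7.25423339e-04,
        -3.18859902e-04],
       [-8.10791802e-04, -3.17906904e-01,  9.48121586e-01,
        -1.42750276e-01],
       [ 0.00000000e+00,  0.00000000e+00,  0.00000000e+00,
         1.00000000e+00]])} 0.0187
```

View pics/scene0.png

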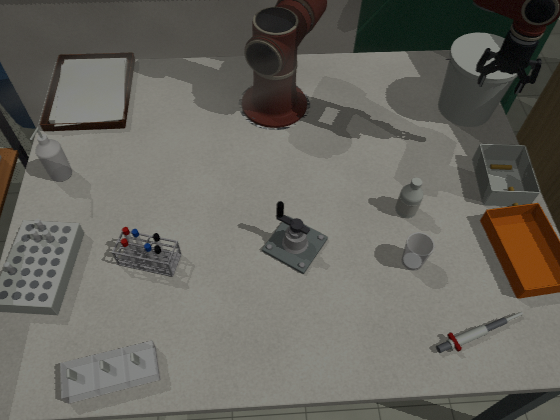

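View pics/side0.png

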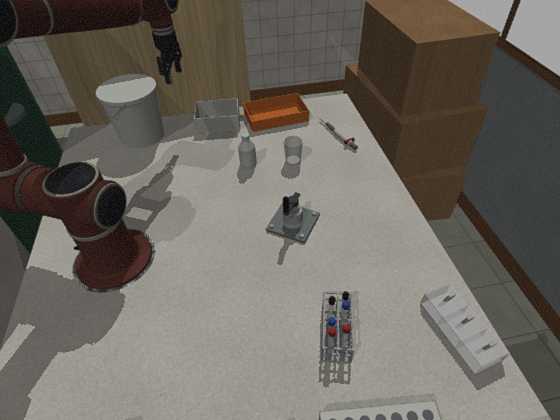

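The scene view shows the stand near (295,240) with its knob at about (280,210). In the side view the knob is at about (286,205). The bottle and beaker are to the right of the stand, and the rack is far left. I'll zoom both views next.

```bash
python3 - <<'E'
import cv2,numpy as np
a=cv2.imread("pics/scene0.png")[190:280,250:340];b=cv2.imread("pics/side0.png")[180:250,255:325]
z=np.hstack([cv2.resize(a,(400,400),interpolation=2),cv2.resize(b,(400,400),interpolation=2)])
cv2.imwrite("pics/crop0.png",z)
E
```

```text
(no output)
```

View pics/crop0.png

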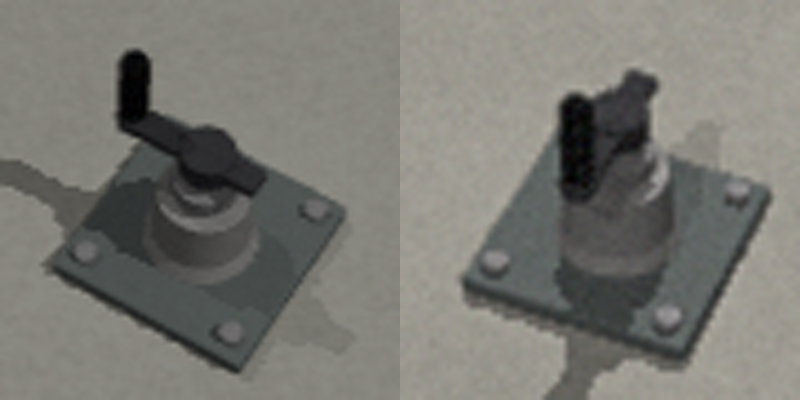

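```bash
cat > h.py <<'E'
from rig import readout, eyes, bot
import cv2,numpy as np
def ray(c,u,v):
    i=eyes.camera_info(c);d=i["R"].T@np.array([(u-i["cx"])/i["fx"],(v-i["cy"])/i["fy"],1])
    return -i["R"].T@i["t"],d/np.linalg.norm(d)
def tri(a,b):
    A=np.zeros((3,3));B=np.zeros(3);R=[ray("scene",*a),ray("side",*b)]
    for o,d in R: P=np.eye(3)-np.outer(d,d);A+=P;B+=P@o
    X=np.linalg.solve(A,B);return X.round(4),[round(np.linalg.norm(np.cross(X-o,d))*1e3,1) for o,d in R]
def onz(c,p,z): o,d=ray(c,*p);return (o+d*(z-o[2])/d[2]).round(4)
def sc(x,y): return (250+x/4.444-.5,190+y/4.444-.5)
def sd(x,y): return (255+(x-400)/5.714-.5,180+y/5.714-.5)
E
python3 - <<'E'
from h import *
print("knob",tri(sc(133,86),sd(577,147)))
print("knobtop",tri(sc(133,55),sd(577,100)), "foot",tri(sc(132,118),sd(577,190)))
print("plate",tri(sc(197,237),sd(617,237)))
print("corners sc",[onz("scene",sc(*p),.01) for p in [(50,265),(240,362),(345,210)]])
print("corners sd",[onz("side",sd(*p),.01) for p in [(465,280),(688,350),(770,190)]])
print("hub",[onz("scene",sc(208,152),z) for z in (.08,.09,.1)])
for n,a,b,z in [("reagent",(409.2,195.7),(250,149.2),.065),("beaker",(418,252),(295.8,149.3),.045),("rack",(146,253),(339,326),.05)]: print(n,onz("scene",a,z),onz("side",b,z))
E
```

```text
knob (array([ 0.5106, -0.0191,  0.1235]), [np.float64(1.1), np.float64(1.1)])
knobtop (array([ 0.5116, -0.0195,  0.1553]), [np.float64(0.5), np.float64(0.5)]) foot (array([ 0.5104, -0.0187,  0.092 ]), [np.float64(0.5), np.float64(0.5)])
plate (array([0.5401, 0.0206, 0.0072]), [np.float64(0.6), np.float64(0.6)])
corners sc [array([ 0.5567, -0.0687,  0.01  ]), array([0.6276, 0.0376, 0.01  ]), array([0.5284, 0.1107, 0.01  ])]
corners sd [array([0.453 , 0.0061, 0.01  ]), array([ 0.5579, -0.0674,  0.01  ]), array([0.6296, 0.0345, 0.01  ])]
hub [array([0.5278, 0.0244, 0.08  ]), array([0.5343, 0.0234, 0.09  ]), array([0.5409, 0.0223, 0.1   ])]
reagent [0.4447 0.3388 0.065 ] [0.4563 0.341  0.065 ]
beaker [0.6084 0.3311 0.045 ] [0.6203 0.3291 0.045 ]
rack [ 0.5751 -0.3583  0.05  ] [ 0.5659 -0.3712  0.05  ]
```

```bash
cat >> h.py <<'E'
from scipy.spatial.transform import Rotation as Ro
def mv(target,psi=None):
    s=readout.state();R=Ro.from_rotvec(s["orientation"]).as_matrix()
    return (R.T@(np.array(target)-s["tcp_pos"])/.5).round(4)
def st():
    s=readout.state();return {k:np.round(s[k],4).tolist() for k in("t","q","tcp_pos","orientation","contact_force")}
E
python3 - <<'E'
from h import *
R=Ro.from_rotvec(readout.state()["orientation"]).as_matrix();print(R.round(4))
print(mv([.511,-.019,.205]), mv([.511,-.019,.230]),(np.arctan2(-R[1,0],-R[0,0])/2/np.pi))
E
```

```text
[[-0.9295  0.3689  0.    ]
 [ 0.3689  0.9295 -0.    ]
 [-0.      0.     -1.    ]]
[-0.9639 -0.9083  0.0527] [-0.964  -0.9083  0.0027] -0.06013066071092022
```

Emit:
carry_out(
  dp=[
    [-0.09, -0.085, 0],
    [-0.18, -0.17, 0],
    [-0.27, -0.255, 0],
    [-0.36, -0.34, 0],
    [-0.45, -0.425, 0],
    [-0.54, -0.51, 0],
    [-0.63, -0.595, 0],
    [-0.72, -0.68, 0],
    [-0.81, -0.765, 0],
    [-0.9, -0.85, 0],
  ],
  roll=[-0.006, -0.012, -0.018, -0.024, -0.03, -0.036, -0.042, -0.048, -0.054, -0.06],
  gripper=60,
  grip_force=30,
)

```text
t: 2.05
tcp_pos: [0.4927, 0.0178, 0.2318]
orientation: [-0.0, 3.14, 0.0]
contact_force: [0.7, 0.4, 0.5]
gripper_width: 0.703
grip_force: 0.0
```

```bash
python3 - <<'E'
from h import *
print(st(),mv([.511,-.019,.205]))
E
```

```text
{'t': 2.05, 'q': [-0.115, -0.2728, 1.9123, 0.0003, 1.5007, -1.6859], 'tcp_pos': [0.4927, 0.0178, 0.2318], 'orientation': [-0.0001, 3.1402, 0.0002], 'contact_force': [0.6928, 0.4186, 0.5185]} [-0.0365 -0.0737  0.0536]
```

Emit:
carry_out(
  dp=[
    [-0.019, -0.038, 0.02],
    [-0.038, -0.077, 0.04],
    [-0.038, -0.077, 0.054],
    [-0.038, -0.077, 0.054],
    [-0.038, -0.077, 0.054],
    [-0.038, -0.077, 0.054],
    [-0.038, -0.077, 0.054],
    [-0.038, -0.077, 0.054],
    [-0.038, -0.077, 0.054],
    [-0.038, -0.077, 0.054],
  ],
  roll=[0, 0, 0, 0, 0, 0, 0, 0, 0, 0],
)

```text
t: 3.3
tcp_pos: [0.511, -0.0187, 0.2043]
orientation: [-0.001, -3.142, 0.0]
contact_force: [0.3, -1.1, 0.7]
gripper_width: 0.707
grip_force: 0.0
```

```bash
cat >> h.py <<'E'
def proj(X,s):
    i=eyes.camera_info("wrist");R=Ro.from_rotvec(s["orientation"]).as_matrix();T=i["tool_from_camera"]
    c=T[:3,:3].T@(R.T@(np.array(X)-s["tcp_pos"])-T[:3,3]);th=np.arctan2(np.hypot(*c[:2]),c[2]);p=c[:2]/np.hypot(*c[:2])*th*i["fx"]
    return p+[i["cx"],i["cy"]]
E
python3 - <<'E'
from h import *
print(st());s=readout.state();im=eyes.read_camera("wrist")[:,:,::-1].copy()
a=(.541,.021)
print(eyes.boxes_of("knob_mid","wrist")[:2])
for X in [(.511,-.019,.149),(.511,-.019,.125),(.511,-.019,.097),(*a,.07),(.5567,-.068,.01),(.6286,.036,.01),(.5284,.1107,.01),(.453,.006,.01)]:
    p=proj(X,s);print(p.round(1));cv2.circle(im,tuple(int(v) for v in p.round()),2,(0,0,255),1)
cv2.imwrite("pics/w1.png",cv2.resize(im,(784,588)))
E
```

```text
{'t': 3.3, 'q': [-0.1821, -0.2057, 1.9025, -0.0, 1.4448, -1.752], 'tcp_pos': [0.511, -0.0187, 0.2043], 'orientation': [-0.0014, -3.1416, 0.0], 'contact_force': [0.3038, -1.0719, 0.6637]}
[{'extent': [277.0, 221.7, 29.7, 42.4], 'p': 0.7}]
[277.8 231.4]
[277.8 218.9]
[277.8 206.9]
[321.1 228.7]
[233.7 221.8]
[323.5 277.4]
[392.7 197.6]
[301.9 127.2]
```

View pics/w1.png

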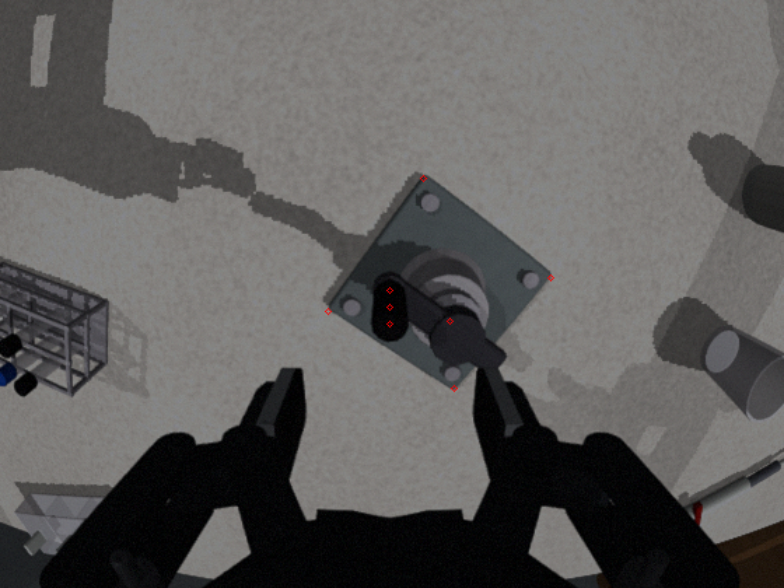

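The wrist view confirms it: my projected plate corners and knob points (red) land on the image. The knob is at about (390,307) in the enlarged picture, midway between the fingers. Now I'll descend, then grip.

Emit:
carry_out(
  dp=[
    [0, 0, 0.05],
    [0, 0, 0.1],
    [0, 0, 0.15],
    [0, 0, 0.18],
    [0, 0, 0.193],
    [0, 0, 0.193],
    [0, 0, 0.193],
    [0, 0, 0.193],
    [0, 0, 0.193],
    [0, 0, 0.193],
  ],
  roll=[0, 0, 0, 0, 0, 0, 0, 0, 0, 0],
)

```text
t: 4.65
tcp_pos: [0.5111, -0.0187, 0.108]
orientation: [0.001, 3.141, -0.0]
contact_force: [-0.3, 0.3, 0.4]
gripper_width: 0.703
grip_force: 0.0
```

Emit:
carry_out(
  dp=[
    [0, 0, 0],
    [0, 0, 0],
    [0, 0, 0],
    [0, 0, 0],
    [0, 0, 0],
    [0, 0, 0],
    [0, 0, 0],
    [0, 0, 0],
    [0, 0, 0],
    [0, 0, 0],
  ],
  roll=[0, 0, 0, 0, 0, 0, 0, 0, 0, 0],
  gripper=0,
  grip_force=30,
)

```text
t: 5.9
tcp_pos: [0.511, -0.0187, 0.1079]
orientation: [0.001, 3.142, -0.0]
contact_force: [0.4, -1.2, 1.3]
gripper_width: 0.204
grip_force: 30.2
```

```bash
python3 - <<'E'
from h import *
print(st(),readout.state()["gripper_width"]*85.4)
s=readout.state();im=eyes.read_camera("wrist")[150:360,150:410,::-1].copy()
cv2.imwrite("pics/w2.png",cv2.resize(im,(520,420)))
E
```

```text
{'t': 5.9, 'q': [-0.1821, -0.1106, 1.9864, -0.0001, 1.2657, -1.7521], 'tcp_pos': [0.511, -0.0187, 0.1079], 'orientation': [0.0013, 3.1415, -0.0002], 'contact_force': [0.3888, -1.1613, 1.254]} 17.389744719660698
```

View pics/w2.png

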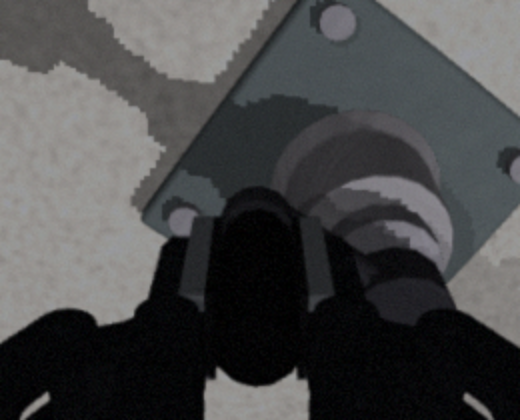

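Gripped (17.4 mm opening on the knob). Now I'll set up a helper to compute the circle and start with the first 1.0 rad.

```bash
cat >> h.py <<'E'
import json,sys
C=np.array([.541,.021]);r=.05;F0=np.arctan2(-.0397,-.030)
def P(th,dr=0): 
    f=F0-th;return np.array([*(C+(r+dr)*np.array([np.cos(f),np.sin(f)])),.108-.005*th/2/np.pi])
def rows(ths,cmd,nd=3):
    "tool-axis rows from commanded world point cmd; returns rows and last commanded point"
    o=[]
    for t in ths:
        d=P(t)-cmd;o.append([round(float(v)/.5,nd)+0. for v in(-d[0],d[1],-d[2])])
    e=o[-1];return o,(np.array(cmd)+.5*np.array([-e[0],e[1],-e[2]])).round(5).tolist()
def rep():
    s=readout.state();d=s["tcp_pos"][:2]-C;f=np.arctan2(d[1],d[0]);th=(F0-f)%(2*np.pi)
    u=np.array([np.cos(f),np.sin(f)]);t=np.array([u[1],-u[0]]);F=s["contact_force"][:2]
    print("t",s["t"],"th",round(th,3),"rad mm",round(np.hypot(*d)*1e3,2),"Ftang",round(F@t,2),"Frad",round(F@u,2),"Fz",round(s["contact_force"][2],1),"z",round(s["tcp_pos"][2],4),"w",round(s["gripper_width"],3))
def plan(a,b,n,cmd,nd=3):
    rep();ths=[a+(b-a)*min(1,(k+1)/n) for k in range(10)];o,c=rows(ths,cmd,nd);print(json.dumps(o),c)
E
python3 -c "
from h import *
plan(0,1.0,9,[.511,-.019,.108])"
```

```text
t 5.95 th 6.283 rad mm 49.71 Ftang 0.25 Frad 1.9 Fz 0.8 z 0.1079 w 0.203
[[0.009, 0.007, 0.0], [0.016, 0.015, 0.0], [0.023, 0.024, 0.001], [0.029, 0.034, 0.001], [0.033, 0.044, 0.001], [0.037, 0.055, 0.001], [0.039, 0.065, 0.001], [0.04, 0.077, 0.001], [0.04, 0.088, 0.002], [0.04, 0.088, 0.002]] [0.491, 0.025, 0.107]
```

Emit:
carry_out(
  dp=[
    [0.009, 0.007, 0],
    [0.016, 0.015, 0],
    [0.023, 0.024, 0.001],
    [0.029, 0.034, 0.001],
    [0.033, 0.044, 0.001],
    [0.037, 0.055, 0.001],
    [0.039, 0.065, 0.001],
    [0.04, 0.077, 0.001],
    [0.04, 0.088, 0.002],
    [0.04, 0.088, 0.002],
  ],
  roll=[0, 0, 0, 0, 0, 0, 0, 0, 0, 0],
)

```text
t: 7.2
tcp_pos: [0.4908, 0.0264, 0.107]
orientation: [-0.0, -3.141, -0.002]
contact_force: [-4.2, -1.2, 5.8]
gripper_width: 0.201
grip_force: 30.7
```

```bash
python3 -c "
from h import *
plan(1.0,2.1,9,[.491,.025,.107])"
```

```text
t 7.2 th 1.031 rad mm 50.49 Ftang -1.69 Frad 4.06 Fz 5.8 z 0.107 w 0.201
[[-0.002, 0.012, 0.0], [-0.005, 0.024, 0.0], [-0.01, 0.035, 0.0], [-0.016, 0.046, 0.0], [-0.023, 0.055, 0.001], [-0.031, 0.064, 0.001], [-0.04, 0.072, 0.001], [-0.051, 0.079, 0.001], [-0.062, 0.084, 0.001], [-0.062, 0.084, 0.001]] [0.522, 0.067, 0.1065]
```

Emit:
carry_out(
  dp=[
    [-0.002, 0.012, 0],
    [-0.005, 0.024, 0],
    [-0.01, 0.035, 0],
    [-0.016, 0.046, 0],
    [-0.023, 0.055, 0.001],
    [-0.031, 0.064, 0.001],
    [-0.04, 0.072, 0.001],
    [-0.051, 0.079, 0.001],
    [-0.062, 0.084, 0.001],
    [-0.062, 0.084, 0.001],
  ],
  roll=[0, 0, 0, 0, 0, 0, 0, 0, 0, 0],
)

```text
t: 8.45
tcp_pos: [0.5222, 0.0684, 0.1063]
orientation: [-0.001, -3.141, -0.003]
contact_force: [-2.4, 1.9, 5.4]
gripper_width: 0.198
grip_force: 30.6
```

```bash
python3 -c "
from h import *
plan(2.1,2.28,4,[.522,.067,.1065])"
```

```text
t 8.45 th 2.118 rad mm 50.95 Ftang -1.48 Frad 2.68 Fz 5.4 z 0.1063 w 0.198
[[-0.004, 0.002, 0.0], [-0.008, 0.003, 0.0], [-0.012, 0.005, 0.001], [-0.017, 0.006, 0.001], [-0.017, 0.006, 0.001], [-0.017, 0.006, 0.001], [-0.017, 0.006, 0.001], [-0.017, 0.006, 0.001], [-0.017, 0.006, 0.001], [-0.017, 0.006, 0.001]] [0.5305, 0.07, 0.106]
```

```bash
python3 -c "
from h import *
plan(2.118,2.36,6,[.522,.068,.1065])"
```

```text
t 8.45 th 2.118 rad mm 50.95 Ftang -1.48 Frad 2.68 Fz 5.4 z 0.1063 w 0.198
[[-0.005, 0.0, 0.0], [-0.009, 0.002, 0.0], [-0.013, 0.003, 0.001], [-0.017, 0.004, 0.001], [-0.021, 0.004, 0.001], [-0.025, 0.005, 0.001], [-0.025, 0.005, 0.001], [-0.025, 0.005, 0.001], [-0.025, 0.005, 0.001], [-0.025, 0.005, 0.001]] [0.5345, 0.0705, 0.106]
```

Emit:
carry_out(
  dp=[
    [-0.005, 0, 0],
    [-0.009, 0.002, 0],
    [-0.013, 0.003, 0.001],
    [-0.017, 0.004, 0.001],
    [-0.021, 0.004, 0.001],
    [-0.025, 0.005, 0.001],
    [-0.025, 0.005, 0.001],
    [-0.025, 0.005, 0.001],
    [-0.025, 0.005, 0.001],
    [-0.025, 0.005, 0.001],
  ],
  roll=[0, 0, 0, 0, 0, 0, 0, 0, 0, 0],
)

```text
t: 9.7
tcp_pos: [0.534, 0.0713, 0.1061]
orientation: [-0.001, -3.14, -0.005]
contact_force: [-4.1, 3.8, 6.9]
gripper_width: 0.2
grip_force: 30.8
```

```bash
python3 -c "
from h import *
plan(2.36,2.45,3,[.5345,.0705,.106])"
```

```text
t 9.7 th 2.356 rad mm 50.81 Ftang -3.58 Frad 4.36 Fz 6.9 z 0.1061 w 0.2
[[-0.003, 0.0, 0.0], [-0.006, 0.001, 0.0], [-0.009, 0.001, 0.0], [-0.009, 0.001, 0.0], [-0.009, 0.001, 0.0], [-0.009, 0.001, 0.0], [-0.009, 0.001, 0.0], [-0.009, 0.001, 0.0], [-0.009, 0.001, 0.0], [-0.009, 0.001, 0.0]] [0.539, 0.071, 0.106]
```

Emit:
carry_out(
  dp=[
    [-0.003, 0, 0],
    [-0.006, 0.001, 0],
    [-0.009, 0.001, 0],
    [-0.009, 0.001, 0],
    [-0.009, 0.001, 0],
    [-0.009, 0.001, 0],
    [-0.009, 0.001, 0],
    [-0.009, 0.001, 0],
    [-0.009, 0.001, 0],
    [-0.009, 0.001, 0],
  ],
  roll=[0, 0, 0, 0, 0, 0, 0, 0, 0, 0],
)

```text
t: 10.95
tcp_pos: [0.5376, 0.0719, 0.1059]
orientation: [-0.001, -3.138, -0.005]
contact_force: [-5.9, 4.6, 8.5]
gripper_width: 0.199
grip_force: 31.0
```

```bash
python3 -c "
from h import *
plan(2.45,2.54,3,[.539,.071,.106])"
```

```text
t 10.95 th 2.428 rad mm 51.05 Ftang -5.61 Frad 4.95 Fz 8.5 z 0.1059 w 0.199
[[-0.003, 0.0, 0.0], [-0.006, 0.0, 0.0], [-0.009, 0.0, 0.0], [-0.009, 0.0, 0.0], [-0.009, 0.0, 0.0], [-0.009, 0.0, 0.0], [-0.009, 0.0, 0.0], [-0.009, 0.0, 0.0], [-0.009, 0.0, 0.0], [-0.009, 0.0, 0.0]] [0.5435, 0.071, 0.106]
```

Emit:
carry_out(
  dp=[
    [-0.002, 0, 0],
    [-0.004, 0, 0],
    [-0.006, 0, 0],
    [-0.006, 0, 0],
    [-0.006, 0, 0],
    [-0.006, 0, 0],
    [-0.006, 0, 0],
    [-0.006, 0, 0],
    [-0.006, 0, 0],
    [-0.006, 0, 0],
  ],
  roll=[0, 0, 0, 0, 0, 0, 0, 0, 0, 0],
)

```text
t: 12.2
tcp_pos: [0.5402, 0.0722, 0.1057]
orientation: [-0.001, -3.137, -0.006]
contact_force: [-7.9, 5.1, 9.9]
gripper_width: 0.201
grip_force: 31.1
```

```bash
python3 -c "
from h import *
print(st())
plan(2.51,2.57,3,[.542,.071,.106])"
```

```text
{'t': 12.2, 'q': [-0.0057, -0.0223, 1.9066, 0.0039, 1.2622, -1.577], 'tcp_pos': [0.5402, 0.0722, 0.1057], 'orientation': [-0.001, -3.1366, -0.0059], 'contact_force': [-7.8937, 5.1418, 9.8777]}
t 12.2 th 2.478 rad mm 51.2 Ftang -7.81 Frad 5.27 Fz 9.9 z 0.1057 w 0.201
[[-0.002, 0.0, 0.0], [-0.004, 0.0, 0.0], [-0.006, 0.0, 0.0], [-0.006, 0.0, 0.0], [-0.006, 0.0, 0.0], [-0.006, 0.0, 0.0], [-0.006, 0.0, 0.0], [-0.006, 0.0, 0.0], [-0.006, 0.0, 0.0], [-0.006, 0.0, 0.0]] [0.545, 0.071, 0.106]
```

```bash
python3 - <<'E'
from h import *
im=eyes.read_camera("wrist")[150:360,150:410,::-1].copy()
b=cv2.imread("pics/w2.png")
g=cv2.convertScaleAbs(np.hstack([b[:,:400],cv2.resize(im,(520,420))[:,:400]]),alpha=2.5)
cv2.imwrite("pics/w3.png",g)
E
```

```text
(no output)
```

View pics/w3.png

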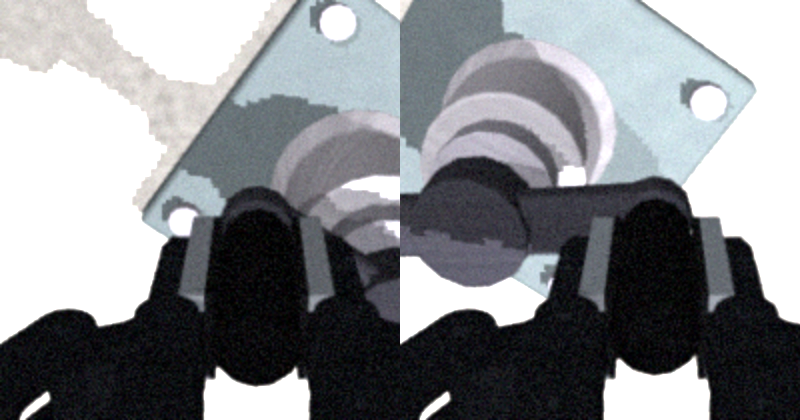

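The right half shows the crank almost level. The knob's front edge is at y=373 instead of 385, so it lags about 2 mm in the pads. With 8 N tangential against 2.4 N of friction, the chaser has bound near tap ≈ 2.38. I'll push slightly more to confirm.

Emit:
carry_out(
  dp=[
    [-0.002, 0, 0],
    [-0.004, 0, 0],
    [-0.006, 0, 0],
    [-0.006, 0, 0],
    [-0.006, 0, 0],
    [-0.006, 0, 0],
    [-0.006, 0, 0],
    [-0.006, 0, 0],
    [-0.006, 0, 0],
    [-0.006, 0, 0],
  ],
  roll=[0, 0, 0, 0, 0, 0, 0, 0, 0, 0],
)

```text
t: 13.5
tcp_pos: [0.5427, 0.0724, 0.1055]
orientation: [-0.001, -3.136, -0.006]
contact_force: [-9.5, 6.4, 9.1]
gripper_width: 0.2
grip_force: 31.2
```

```bash
python3 -c "
from h import *
plan(2.57,1.57,10,[.545,.071,.106])"
```

```text
t 13.5 th 2.528 rad mm 51.39 Ftang -9.68 Frad 6.11 Fz 9.1 z 0.1055 w 0.2
[[0.01, 0.0, 0.0], [0.02, -0.001, 0.0], [0.03, -0.003, 0.0], [0.04, -0.005, -0.001], [0.049, -0.009, -0.001], [0.058, -0.013, -0.001], [0.066, -0.019, -0.001], [0.074, -0.025, -0.001], [0.081, -0.032, -0.001], [0.088, -0.04, -0.002]] [0.501, 0.051, 0.107]
```

```bash
sed -i 's/^C=.*/C=np.array([.541,.0222]);r=.05;F0=np.arctan2(-.0412,-.030)/' h.py; python3 -c "
from h import *
plan(2.57,1.47,10,[.545,.071,.106])"
```

```text
t 13.5 th 2.547 rad mm 50.19 Ftang -9.69 Frad 6.1 Fz 9.1 z 0.1055 w 0.2
[[0.013, 0.002, 0.0], [0.024, 0.001, 0.0], [0.035, -0.001, 0.0], [0.045, -0.005, -0.001], [0.055, -0.009, -0.001], [0.065, -0.015, -0.001], [0.073, -0.022, -0.001], [0.081, -0.03, -0.001], [0.088, -0.038, -0.001], [0.094, -0.047, -0.002]] [0.498, 0.0475, 0.107]
```

Emit:
carry_out(
  dp=[
    [0.013, 0.002, 0],
    [0.024, 0.001, 0],
    [0.035, -0.001, 0],
    [0.045, -0.005, -0.001],
    [0.055, -0.009, -0.001],
    [0.065, -0.015, -0.001],
    [0.073, -0.022, -0.001],
    [0.081, -0.03, -0.001],
    [0.088, -0.038, -0.001],
    [0.094, -0.047, -0.002],
  ],
  roll=[0, 0, 0, 0, 0, 0, 0, 0, 0, 0],
  grip_force=50,
)

```text
t: 14.75
tcp_pos: [0.4977, 0.0467, 0.1069]
orientation: [-0.001, -3.141, -0.0]
contact_force: [0.9, 3.3, 3.3]
gripper_width: 0.201
grip_force: 48.9
```

```bash
python3 -c "
from h import *
plan(1.47,0.92,6,[.498,.0475,.107])"
```

```text
t 14.75 th 1.456 rad mm 49.78 Ftang 3.26 Frad 0.84 Fz 3.3 z 0.1069 w 0.201
[[0.005, -0.008, 0.0], [0.008, -0.017, 0.0], [0.011, -0.026, 0.0], [0.013, -0.034, 0.0], [0.014, -0.044, 0.0], [0.014, -0.053, -0.001], [0.014, -0.053, -0.001], [0.014, -0.053, -0.001], [0.014, -0.053, -0.001], [0.014, -0.053, -0.001]] [0.491, 0.021, 0.1075]
```

Emit:
carry_out(
  dp=[
    [0.005, -0.008, 0],
    [0.008, -0.017, 0],
    [0.011, -0.026, 0],
    [0.013, -0.034, 0],
    [0.014, -0.044, 0],
    [0.014, -0.053, -0.001],
    [0.014, -0.053, -0.001],
    [0.014, -0.053, -0.001],
    [0.014, -0.053, -0.001],
    [0.014, -0.053, -0.001],
  ],
  roll=[0, 0, 0, 0, 0, 0, 0, 0, 0, 0],
)

```text
t: 16.0
tcp_pos: [0.4909, 0.0203, 0.1073]
orientation: [-0.001, -3.141, 0.001]
contact_force: [0.8, 1.9, 5.0]
gripper_width: 0.198
grip_force: 49.0
```

```bash
python3 - <<'E'
from h import *
plan(.92,2.0,10,[.491,.021,.1075])
im=eyes.read_camera("wrist")[150:360,150:410,::-1].copy()
cv2.imwrite("pics/w4.png",cv2.convertScaleAbs(cv2.resize(im,(520,420)),alpha=2.5))
E
```

```text
t 16.0 th 0.903 rad mm 50.09 Ftang 1.83 Frad -0.87 Fz 5.0 z 0.1073 w 0.198
[[0.0, 0.011, 0.001], [-0.002, 0.022, 0.001], [-0.005, 0.032, 0.001], [-0.008, 0.042, 0.001], [-0.013, 0.052, 0.001], [-0.019, 0.061, 0.001], [-0.026, 0.069, 0.002], [-0.033, 0.077, 0.002], [-0.042, 0.084, 0.002], [-0.051, 0.09, 0.002]] [0.5165, 0.066, 0.1065]
```

View pics/w4.png

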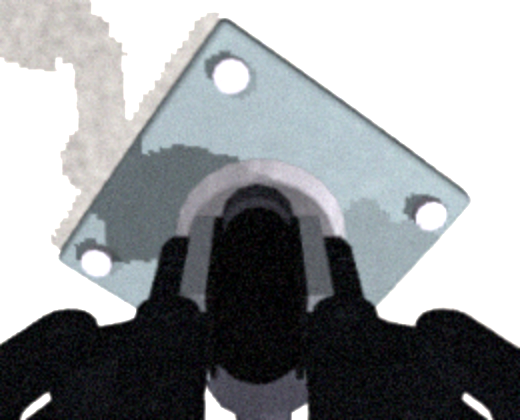

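The hub and knob line up, with the knob edge at y≈382, so tap is about 0.92. That is more than 1.2 rad back from the bind. Going forward again.

Emit:
carry_out(
  dp=[
    [0, 0.011, 0.001],
    [-0.002, 0.022, 0.001],
    [-0.005, 0.032, 0.001],
    [-0.008, 0.042, 0.001],
    [-0.013, 0.052, 0.001],
    [-0.019, 0.061, 0.001],
    [-0.026, 0.069, 0.002],
    [-0.033, 0.077, 0.002],
    [-0.042, 0.084, 0.002],
    [-0.051, 0.09, 0.002],
  ],
  roll=[0, 0, 0, 0, 0, 0, 0, 0, 0, 0],
)

```text
t: 17.3
tcp_pos: [0.5158, 0.0652, 0.1064]
orientation: [-0.0, -3.139, 0.002]
contact_force: [-3.3, 0.1, 7.1]
gripper_width: 0.197
grip_force: 49.4
```

```bash
python3 -c "
from h import *
plan(2.0,2.47,6,[.5165,.066,.1065])"
```

```text
t 17.3 th 1.982 rad mm 49.85 Ftang -2.77 Frad 1.76 Fz 7.1 z 0.1064 w 0.197
[[-0.007, 0.003, 0.0], [-0.014, 0.006, 0.0], [-0.022, 0.009, 0.001], [-0.029, 0.01, 0.001], [-0.037, 0.012, 0.001], [-0.045, 0.012, 0.001], [-0.045, 0.012, 0.001], [-0.045, 0.012, 0.001], [-0.045, 0.012, 0.001], [-0.045, 0.012, 0.001]] [0.539, 0.072, 0.106]
```

Emit:
carry_out(
  dp=[
    [-0.007, 0.003, 0],
    [-0.014, 0.006, 0],
    [-0.022, 0.009, 0.001],
    [-0.029, 0.01, 0.001],
    [-0.037, 0.012, 0.001],
    [-0.045, 0.012, 0.001],
    [-0.045, 0.012, 0.001],
    [-0.045, 0.012, 0.001],
    [-0.045, 0.012, 0.001],
    [-0.045, 0.012, 0.001],
  ],
  roll=[0, 0, 0, 0, 0, 0, 0, 0, 0, 0],
)

```text
t: 18.55
tcp_pos: [0.5386, 0.0719, 0.106]
orientation: [-0.001, -3.14, -0.001]
contact_force: [-0.5, 2.2, 6.9]
gripper_width: 0.199
grip_force: 49.3
```

```bash
python3 -c "
from h import *
plan(2.47,2.53,3,[.539,.072,.106])"
```

```text
t 18.55 th 2.464 rad mm 49.79 Ftang -0.34 Frad 2.25 Fz 6.9 z 0.106 w 0.199
[[-0.002, 0.0, 0.0], [-0.004, 0.0, 0.0], [-0.006, 0.0, 0.0], [-0.006, 0.0, 0.0], [-0.006, 0.0, 0.0], [-0.006, 0.0, 0.0], [-0.006, 0.0, 0.0], [-0.006, 0.0, 0.0], [-0.006, 0.0, 0.0], [-0.006, 0.0, 0.0]] [0.542, 0.072, 0.106]
```

```bash
python3 -c "
from h import *
plan(2.47,3.45,9,[.539,.072,.106])"
```

```text
t 18.55 th 2.464 rad mm 49.79 Ftang -0.34 Frad 2.25 Fz 6.9 z 0.106 w 0.199
[[-0.011, 0.0, 0.0], [-0.021, -0.001, 0.0], [-0.032, -0.004, 0.0], [-0.042, -0.007, 0.001], [-0.052, -0.012, 0.001], [-0.061, -0.018, 0.001], [-0.07, -0.024, 0.001], [-0.078, -0.032, 0.001], [-0.085, -0.04, 0.001], [-0.085, -0.04, 0.001]] [0.5815, 0.052, 0.1055]
```

Emit:
carry_out(
  dp=[
    [-0.011, 0, 0],
    [-0.021, -0.001, 0],
    [-0.032, -0.004, 0],
    [-0.042, -0.007, 0.001],
    [-0.052, -0.012, 0.001],
    [-0.061, -0.018, 0.001],
    [-0.07, -0.024, 0.001],
    [-0.078, -0.032, 0.001],
    [-0.085, -0.04, 0.001],
    [-0.085, -0.04, 0.001],
  ],
  roll=[0, 0, 0, 0, 0, 0, 0, 0, 0, 0],
)

```text
t: 19.8
tcp_pos: [0.582, 0.0509, 0.1052]
orientation: [0.002, 3.141, -0.0]
contact_force: [1.4, 2.8, 2.6]
gripper_width: 0.195
grip_force: 49.0
```

```bash
python3 -c "
from h import *
plan(3.45,3.54,3,[.5815,.052,.1055])"
```

```text
t 19.8 th 3.472 rad mm 50.0 Ftang -1.48 Frad 2.78 Fz 2.6 z 0.1052 w 0.195
[[-0.001, -0.003, 0.001], [-0.003, -0.005, 0.001], [-0.005, -0.008, 0.001], [-0.005, -0.008, 0.001], [-0.005, -0.008, 0.001], [-0.005, -0.008, 0.001], [-0.005, -0.008, 0.001], [-0.005, -0.008, 0.001], [-0.005, -0.008, 0.001], [-0.005, -0.008, 0.001]] [0.584, 0.048, 0.105]
```

Emit:
carry_out(
  dp=[
    [-0.001, -0.003, 0.001],
    [-0.003, -0.005, 0.001],
    [-0.005, -0.008, 0.001],
    [-0.005, -0.008, 0.001],
    [-0.005, -0.008, 0.001],
    [-0.005, -0.008, 0.001],
    [-0.005, -0.008, 0.001],
    [-0.005, -0.008, 0.001],
    [-0.005, -0.008, 0.001],
    [-0.005, -0.008, 0.001],
  ],
  roll=[0, 0, 0, 0, 0, 0, 0, 0, 0, 0],
)

```text
t: 21.05
tcp_pos: [0.5843, 0.0474, 0.105]
orientation: [0.001, 3.141, 0.0]
contact_force: [3.6, 5.0, 3.8]
gripper_width: 0.196
grip_force: 49.0
```

```bash
python3 -c "
from h import *
plan(3.54,3.63,3,[.584,.048,.105])"
```

```text
t 21.05 th 3.556 rad mm 50.08 Ftang -2.51 Frad 5.61 Fz 3.8 z 0.105 w 0.196
[[-0.001, -0.003, 0.0], [-0.003, -0.005, 0.0], [-0.004, -0.008, 0.0], [-0.004, -0.008, 0.0], [-0.004, -0.008, 0.0], [-0.004, -0.008, 0.0], [-0.004, -0.008, 0.0], [-0.004, -0.008, 0.0], [-0.004, -0.008, 0.0], [-0.004, -0.008, 0.0]] [0.586, 0.044, 0.105]
```

Emit:
carry_out(
  dp=[
    [-0.001, -0.003, 0],
    [-0.003, -0.005, 0],
    [-0.004, -0.008, 0],
    [-0.004, -0.008, 0],
    [-0.004, -0.008, 0],
    [-0.004, -0.008, 0],
    [-0.004, -0.008, 0],
    [-0.004, -0.008, 0],
    [-0.004, -0.008, 0],
    [-0.004, -0.008, 0],
  ],
  roll=[0, 0, 0, 0, 0, 0, 0, 0, 0, 0],
)

```text
t: 22.3
tcp_pos: [0.5861, 0.0443, 0.1048]
orientation: [0.001, 3.141, 0.003]
contact_force: [3.0, 7.1, 3.3]
gripper_width: 0.197
grip_force: 49.1
```

```bash
python3 -c "
from h import *
plan(3.63,3.70,3,[.586,.044,.105])"
```

```text
t 22.3 th 3.628 rad mm 50.24 Ftang -5.1 Frad 5.82 Fz 3.3 z 0.1048 w 0.197
[[-0.001, -0.002, 0.0], [-0.002, -0.004, 0.0], [-0.003, -0.006, 0.0], [-0.003, -0.006, 0.0], [-0.003, -0.006, 0.0], [-0.003, -0.006, 0.0], [-0.003, -0.006, 0.0], [-0.003, -0.006, 0.0], [-0.003, -0.006, 0.0], [-0.003, -0.006, 0.0]] [0.5875, 0.041, 0.105]
```

Emit:
carry_out(
  dp=[
    [-0.001, -0.002, 0],
    [-0.002, -0.004, 0],
    [-0.003, -0.006, 0],
    [-0.003, -0.006, 0],
    [-0.003, -0.006, 0],
    [-0.003, -0.006, 0],
    [-0.003, -0.006, 0],
    [-0.003, -0.006, 0],
    [-0.003, -0.006, 0],
    [-0.003, -0.006, 0],
  ],
  roll=[0, 0, 0, 0, 0, 0, 0, 0, 0, 0],
)

```text
t: 23.55
tcp_pos: [0.5874, 0.0419, 0.1047]
orientation: [-0.001, -3.141, -0.005]
contact_force: [2.6, 9.2, 3.3]
gripper_width: 0.2
grip_force: 49.1
```

```bash
python3 -c "
from h import *
plan(3.70,3.75,3,[.5875,.041,.105])"
```

```text
t 23.55 th 3.683 rad mm 50.43 Ftang -7.44 Frad 5.95 Fz 3.3 z 0.1047 w 0.2
[[0.0, -0.002, 0.0], [-0.001, -0.003, 0.0], [-0.002, -0.005, 0.0], [-0.002, -0.005, 0.0], [-0.002, -0.005, 0.0], [-0.002, -0.005, 0.0], [-0.002, -0.005, 0.0], [-0.002, -0.005, 0.0], [-0.002, -0.005, 0.0], [-0.002, -0.005, 0.0]] [0.5885, 0.0385, 0.105]
```

Emit:
carry_out(
  dp=[
    [0, -0.002, 0],
    [-0.001, -0.003, 0],
    [-0.002, -0.005, 0],
    [-0.002, -0.005, 0],
    [-0.002, -0.005, 0],
    [-0.002, -0.005, 0],
    [-0.002, -0.005, 0],
    [-0.002, -0.005, 0],
    [-0.002, -0.005, 0],
    [-0.002, -0.005, 0],
  ],
  roll=[0, 0, 0, 0, 0, 0, 0, 0, 0, 0],
)

```text
t: 24.8
tcp_pos: [0.5884, 0.0399, 0.1046]
orientation: [-0.001, -3.141, -0.006]
contact_force: [2.8, 9.7, 2.6]
gripper_width: 0.193
grip_force: 49.1
```

```bash
python3 -c "
from h import *
plan(3.75,2.75,10,[.5885,.0385,.105])"
```

```text
t 24.8 th 3.726 rad mm 50.56 Ftang -8.09 Frad 5.98 Fz 2.6 z 0.1046 w 0.193
[[0.004, 0.009, 0.0], [0.009, 0.018, 0.0], [0.014, 0.027, -0.001], [0.021, 0.034, -0.001], [0.028, 0.041, -0.001], [0.035, 0.048, -0.001], [0.044, 0.053, -0.001], [0.053, 0.058, -0.001], [0.062, 0.062, -0.001], [0.071, 0.065, -0.002]] [0.553, 0.071, 0.106]
```

Emit:
carry_out(
  dp=[
    [0.004, 0.009, 0],
    [0.009, 0.018, 0],
    [0.014, 0.027, -0.001],
    [0.021, 0.034, -0.001],
    [0.028, 0.041, -0.001],
    [0.035, 0.048, -0.001],
    [0.044, 0.053, -0.001],
    [0.053, 0.058, -0.001],
    [0.062, 0.062, -0.001],
    [0.071, 0.065, -0.002],
  ],
  roll=[0, 0, 0, 0, 0, 0, 0, 0, 0, 0],
)

```text
t: 26.05
tcp_pos: [0.5531, 0.0703, 0.1059]
orientation: [0.002, 3.141, -0.0]
contact_force: [3.6, 1.1, 1.7]
gripper_width: 0.2
grip_force: 49.1
```

```bash
python3 -c "
from h import *
plan(2.75,2.13,7,[.553,.071,.106])"
```

```text
t 26.05 th 2.76 rad mm 49.56 Ftang 3.24 Frad 1.92 Fz 1.7 z 0.1059 w 0.2
[[0.009, 0.001, 0.0], [0.018, 0.002, 0.0], [0.027, 0.002, 0.0], [0.036, 0.002, 0.0], [0.044, 0.0, 0.0], [0.053, -0.002, 0.0], [0.061, -0.005, -0.001], [0.061, -0.005, -0.001], [0.061, -0.005, -0.001], [0.061, -0.005, -0.001]] [0.5225, 0.0685, 0.1065]
```

Emit:
carry_out(
  dp=[
    [0.009, 0.001, 0],
    [0.018, 0.002, 0],
    [0.027, 0.002, 0],
    [0.036, 0.002, 0],
    [0.044, 0, 0],
    [0.053, -0.002, 0],
    [0.061, -0.005, -0.001],
    [0.061, -0.005, -0.001],
    [0.061, -0.005, -0.001],
    [0.061, -0.005, -0.001],
  ],
  roll=[0, 0, 0, 0, 0, 0, 0, 0, 0, 0],
)

```text
t: 27.3
tcp_pos: [0.5219, 0.068, 0.1063]
orientation: [-0.001, -3.14, -0.0]
contact_force: [0.4, 3.3, 5.8]
gripper_width: 0.197
grip_force: 49.5
```

```bash
python3 -c "
from h import *
plan(2.13,3.13,10,[.5225,.0685,.1065])"
```

```text
t 27.3 th 2.118 rad mm 49.57 Ftang 1.63 Frad 2.86 Fz 5.8 z 0.1063 w 0.197
[[-0.009, 0.003, 0.001], [-0.019, 0.006, 0.001], [-0.029, 0.007, 0.001], [-0.039, 0.007, 0.001], [-0.049, 0.007, 0.001], [-0.059, 0.005, 0.001], [-0.068, 0.002, 0.002], [-0.078, -0.001, 0.002], [-0.086, -0.006, 0.002], [-0.095, -0.011, 0.002]] [0.57, 0.063, 0.1055]
```

Emit:
carry_out(
  dp=[
    [-0.009, 0.003, 0.001],
    [-0.019, 0.006, 0.001],
    [-0.029, 0.007, 0.001],
    [-0.039, 0.007, 0.001],
    [-0.049, 0.007, 0.001],
    [-0.059, 0.005, 0.001],
    [-0.068, 0.002, 0.002],
    [-0.078, -0.001, 0.002],
    [-0.086, -0.006, 0.002],
    [-0.095, -0.011, 0.002],
  ],
  roll=[0, 0, 0, 0, 0, 0, 0, 0, 0, 0],
)

```text
t: 28.55
tcp_pos: [0.5695, 0.0631, 0.1054]
orientation: [-0.001, -3.14, -0.003]
contact_force: [-0.9, 4.8, 5.2]
gripper_width: 0.194
grip_force: 49.6
```

```bash
python3 -c "
from h import *
plan(3.13,3.68,6,[.57,.063,.1055])"
```

```text
t 28.55 th 3.12 rad mm 49.84 Ftang -3.48 Frad 3.37 Fz 5.2 z 0.1054 w 0.194
[[-0.007, -0.006, 0.0], [-0.014, -0.012, 0.0], [-0.02, -0.019, 0.0], [-0.025, -0.026, 0.001], [-0.03, -0.034, 0.001], [-0.034, -0.042, 0.001], [-0.034, -0.042, 0.001], [-0.034, -0.042, 0.001], [-0.034, -0.042, 0.001], [-0.034, -0.042, 0.001]] [0.587, 0.042, 0.105]
```

Emit:
carry_out(
  dp=[
    [-0.007, -0.006, 0],
    [-0.014, -0.012, 0],
    [-0.02, -0.019, 0],
    [-0.025, -0.026, 0.001],
    [-0.03, -0.034, 0.001],
    [-0.034, -0.042, 0.001],
    [-0.034, -0.042, 0.001],
    [-0.034, -0.042, 0.001],
    [-0.034, -0.042, 0.001],
    [-0.034, -0.042, 0.001],
  ],
  roll=[0, 0, 0, 0, 0, 0, 0, 0, 0, 0],
)

```text
t: 29.8
tcp_pos: [0.5871, 0.0413, 0.1049]
orientation: [0.001, 3.141, -0.0]
contact_force: [3.9, 3.2, 3.8]
gripper_width: 0.194
grip_force: 49.4
```

```bash
python3 -c "
from h import *
plan(3.68,4.68,10,[.587,.042,.105])"
```

```text
t 29.8 th 3.69 rad mm 49.95 Ftang -1.46 Frad 4.78 Fz 3.8 z 0.1049 w 0.194
[[-0.003, -0.01, 0.0], [-0.006, -0.019, 0.0], [-0.007, -0.029, 0.0], [-0.008, -0.039, 0.0], [-0.008, -0.049, 0.001], [-0.006, -0.059, 0.001], [-0.004, -0.069, 0.001], [0.0, -0.078, 0.001], [0.004, -0.087, 0.001], [0.009, -0.096, 0.001]] [0.5825, -0.006, 0.1045]
```

Force is only 1.5 N at 3.69, where it was 7.4 N before, so the second bind is freed. Going on.

Emit:
carry_out(
  dp=[
    [-0.003, -0.01, 0],
    [-0.006, -0.019, 0],
    [-0.007, -0.029, 0],
    [-0.008, -0.039, 0],
    [-0.008, -0.049, 0.001],
    [-0.006, -0.059, 0.001],
    [-0.004, -0.069, 0.001],
    [0, -0.078, 0.001],
    [0.004, -0.087, 0.001],
    [0.009, -0.096, 0.001],
  ],
  roll=[0, 0, 0, 0, 0, 0, 0, 0, 0, 0],
)

```text
t: 31.05
tcp_pos: [0.5821, -0.0071, 0.1041]
orientation: [-0.001, -3.141, 0.0]
contact_force: [3.2, 0.4, 2.6]
gripper_width: 0.196
grip_force: 49.3
```

```bash
python3 -c "
from h import *
plan(4.68,4.98,5,[.5825,-.006,.1045])"
```

```text
t 31.05 th 4.702 rad mm 50.45 Ftang -2.22 Frad 2.4 Fz 2.6 z 0.1041 w 0.196
[[0.004, -0.005, 0.001], [0.008, -0.009, 0.001], [0.012, -0.014, 0.001], [0.016, -0.018, 0.001], [0.021, -0.022, 0.001], [0.021, -0.022, 0.001], [0.021, -0.022, 0.001], [0.021, -0.022, 0.001], [0.021, -0.022, 0.001], [0.021, -0.022, 0.001]] [0.572, -0.017, 0.104]
```

Emit:
carry_out(
  dp=[
    [0.004, -0.005, 0.001],
    [0.008, -0.009, 0.001],
    [0.012, -0.014, 0.001],
    [0.016, -0.018, 0.001],
    [0.021, -0.022, 0.001],
    [0.021, -0.022, 0.001],
    [0.021, -0.022, 0.001],
    [0.021, -0.022, 0.001],
    [0.021, -0.022, 0.001],
    [0.021, -0.022, 0.001],
  ],
  roll=[0, 0, 0, 0, 0, 0, 0, 0, 0, 0],
)

```text
t: 32.3
tcp_pos: [0.572, -0.0177, 0.1038]
orientation: [-0.001, -3.141, 0.0]
contact_force: [1.8, 0.1, 3.9]
gripper_width: 0.196
grip_force: 49.4
```

```bash
python3 -c "
from h import *
plan(4.98,5.06,3,[.572,-.017,.104])"
```

```text
t 32.3 th 4.994 rad mm 50.52 Ftang -1.5 Frad 1.07 Fz 3.9 z 0.1038 w 0.196
[[0.002, -0.001, 0.0], [0.004, -0.003, 0.0], [0.006, -0.004, 0.0], [0.006, -0.004, 0.0], [0.006, -0.004, 0.0], [0.006, -0.004, 0.0], [0.006, -0.004, 0.0], [0.006, -0.004, 0.0], [0.006, -0.004, 0.0], [0.006, -0.004, 0.0]] [0.569, -0.019, 0.104]
```

Emit:
carry_out(
  dp=[
    [0.002, -0.001, 0],
    [0.004, -0.003, 0],
    [0.006, -0.004, 0],
    [0.006, -0.004, 0],
    [0.006, -0.004, 0],
    [0.006, -0.004, 0],
    [0.006, -0.004, 0],
    [0.006, -0.004, 0],
    [0.006, -0.004, 0],
    [0.006, -0.004, 0],
  ],
  roll=[0, 0, 0, 0, 0, 0, 0, 0, 0, 0],
)

```text
t: 33.55
tcp_pos: [0.5691, -0.0196, 0.1038]
orientation: [0.001, 3.141, 0.0]
contact_force: [4.2, 2.1, 4.2]
gripper_width: 0.198
grip_force: 49.4
```

```bash
python3 -c "
from h import *
plan(5.06,5.13,3,[.569,-.019,.104])"
```

```text
t 33.55 th 5.063 rad mm 50.38 Ftang -4.63 Frad 0.56 Fz 4.2 z 0.1038 w 0.198
[[0.002, -0.002, 0.0], [0.004, -0.003, 0.0], [0.006, -0.004, 0.0], [0.006, -0.004, 0.0], [0.006, -0.004, 0.0], [0.006, -0.004, 0.0], [0.006, -0.004, 0.0], [0.006, -0.004, 0.0], [0.006, -0.004, 0.0], [0.006, -0.004, 0.0]] [0.566, -0.021, 0.104]
```

Emit:
carry_out(
  dp=[
    [0.002, -0.002, 0],
    [0.004, -0.003, 0],
    [0.006, -0.004, 0],
    [0.006, -0.004, 0],
    [0.006, -0.004, 0],
    [0.006, -0.004, 0],
    [0.006, -0.004, 0],
    [0.006, -0.004, 0],
    [0.006, -0.004, 0],
    [0.006, -0.004, 0],
  ],
  roll=[0, 0, 0, 0, 0, 0, 0, 0, 0, 0],
)

```text
t: 34.8
tcp_pos: [0.5669, -0.0209, 0.104]
orientation: [0.002, 3.139, 0.003]
contact_force: [6.9, 2.7, 2.1]
gripper_width: 0.199
grip_force: 49.2
```

```bash
python3 -c "
from h import *
rep()"
```

```text
t 34.8 th 5.113 rad mm 50.3 Ftang -7.33 Frad 1.22 Fz 2.1 z 0.104 w 0.199
```

The stop is felt (rising to 7 N at about 5.1, with 0.05 of wind-up). I'll ease the wind-up, then release and lift.

Emit:
carry_out(
  dp=[
    [-0.002, 0.001, 0],
    [-0.005, 0.003, 0],
    [-0.005, 0.003, 0],
    [-0.005, 0.003, 0],
    [-0.005, 0.003, 0],
    [-0.005, 0.003, 0],
    [-0.005, 0.003, 0],
    [-0.005, 0.003, 0],
    [-0.005, 0.003, 0],
    [-0.005, 0.003, 0],
  ],
  roll=[0, 0, 0, 0, 0, 0, 0, 0, 0, 0],
)

```text
t: 36.05
tcp_pos: [0.5685, -0.0202, 0.1038]
orientation: [-0.001, -3.142, -0.0]
contact_force: [5.0, 1.0, 3.7]
gripper_width: 0.198
grip_force: 49.3
```

Emit:
carry_out(
  dp=[
    [0, 0, 0],
    [0, 0, 0],
    [0, 0, 0],
    [0, 0, 0],
    [0, 0, 0],
    [0, 0, 0],
    [0, 0, 0],
    [0, 0, 0],
    [0, 0, 0],
    [0, 0, 0],
  ],
  roll=[0, 0, 0, 0, 0, 0, 0, 0, 0, 0],
  gripper=60,
)

```text
t: 37.3
tcp_pos: [0.5685, -0.0202, 0.1038]
orientation: [0.001, 3.142, 0.0]
contact_force: [-0.4, -0.2, 0.2]
gripper_width: 0.703
grip_force: 0.0
```

Emit:
carry_out(
  dp=[
    [0, 0, -0.03],
    [0, 0, -0.08],
    [0, 0, -0.13],
    [0, 0, -0.18],
    [0, 0, -0.2],
    [0, 0, -0.2],
    [0, 0, -0.2],
    [0, 0, -0.2],
    [0, 0, -0.2],
    [0, 0, -0.2],
  ],
  roll=[0, 0, 0, 0, 0, 0, 0, 0, 0, 0],
)

```text
t: 38.55
tcp_pos: [0.5683, -0.0202, 0.2034]
orientation: [-0.001, -3.141, -0.0]
contact_force: [0.2, -0.0, 0.5]
gripper_width: 0.7
grip_force: 0.0
```

```bash
python3 - <<'E'
from h import *
s=readout.state();print(st())
im=eyes.read_camera("wrist")[:,:,::-1].copy()
for t in(4.88,5.03):
    f=F0-t
    for z in (.147,.093):
        p=proj((*(C+.05*np.array([np.cos(f),np.sin(f)])),z),s);cv2.circle(im,tuple(int(v) for v in p.round()),2,(0,0,255) if t>5 else (0,255,0),1)
b=eyes.read_camera("side")[180:250,255:325,::-1]
cv2.imwrite("pics/w5.png",np.hstack([cv2.resize(cv2.convertScaleAbs(im[140:300,190:380],alpha=2),(475,400)),cv2.resize(b,(325,400))]))
E
```

```text
{'t': 38.55, 'q': [-0.1663, -0.0617, 1.7739, -0.0, 1.4301, -1.7363], 'tcp_pos': [0.5683, -0.0202, 0.2034], 'orientation': [-0.0013, -3.1409, -0.0001], 'contact_force': [0.235, -0.0275, 0.4567]}
```

View pics/w5.png

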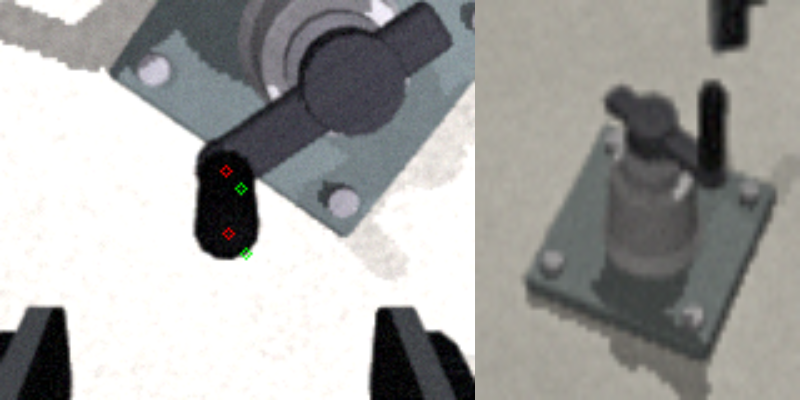

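The knob stands on or just past the 5.03 markers (red, about (227,200)). The fingers are clear, and the side view shows the collar down. Handing in.

```bash
python3 -c "
from rig import bot
print(bot.job_done())"
```

```text
the job is handed in; nothing more can be done
None
```

The chaser is run down to its stop (about 5.03 rad by force and camera), freed at both binds with a back-off each time. The knob is released, the bottle, beaker and rack were not touched, and the job is handed in; the hand-in returned no verdict.

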